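# Set the burr gap on the valve-stem dressing mill

### The job

Zero the valve-stem dressing mill and set its burr gap: turn the steel adjustment ring clockwise (seen from above) until you feel the burrs just touch, firmly but without forcing them, then back the ring off (counter-clockwise) exactly two clicks from there and let go of it. Leave the tools lying around the mill where they are.

Things in the scene. Friction and masses are not known exactly. Their poses are not given: they have to be found in the camera images.
- mill: Bench mill fixed on the teak crate lid (lid top 20 mm above the table); origin: centre of its underside, z up along the ring's axis. Base plate 120x120x8 mm; grey housing 84 mm across at the foot, 60 mm at its top, 52 mm above the origin; then a neck 44 mm across up to 74 mm. A small crank sticks out on its +x side, to 90 mm from the axis and under 40 mm high. Cannot move.
- adj_ring: Adjustment ring on top of the mill: knurled steel cylinder 54 mm across, 30 mm tall; origin: centre of its underside, 74 mm above the mill's origin. A brass tube 17 mm across stands 14 mm out of its top. x axis along the dark raised rib on its top. Turns about z only: clockwise from above closes the burrs. Starts one to three clicks (0.5 to 1.7 rad of turning) short of touch, never the same.
- ring_grip (a point): Point on the ring's axis 15 mm above its underside, the height to grip; axes as the ring's. The ring clicks every 30 degrees; a click takes up to 0.2 N m. Let go, it snaps to the nearest click. Touch comes 0.04 rad past a click, where nothing shows it; the moment then climbs some 3 to 6 N m per rad: 0.3 to 0.45 N m is a firm touch, over 0.6 forces the burrs. Then 60 degrees back is two clicks.
- gauge: Steel pencil tyre gauge, 135 mm long, 15 mm thick, lying on the lid; bystander. Origin under its middle.
- puller: Chrome T-handled valve stem puller, 175 mm long, 12 mm thick, lying on the lid; bystander. Origin under its middle.
- four_way: Brass four-way valve tool, a flat cross 44 mm across, 9 mm thick, lying on the lid; bystander. Origin at its underside.
- rubber_stem: Green rubber snap-in valve stem, 19 mm across the foot, 40 mm tall, standing on the lid; bystander. Origin at the centre of its foot.

How it is judged:
By the outcome, as a careful person would: the job done as asked, in the order asked, and still so for the second after the job is handed in, with the robot touching nothing.
It also fails if it takes over 72 s, if anything falls off the work surface, if the arm or the gripper's body presses on something with over 40 N, if the wrist force passes 120 N, or if a joint passes its speed limit or range.

### The arm

A 6-joint arm with a two-finger parallel gripper is mounted at the origin on the work surface. World frame = base frame: x ahead of the robot, y to its left, z up, the work surface at z = 0. Lengths are in m, angles in degrees, forces in N, time in s.
With the tool pointing down it reaches from about 0.3 to 0.825 m from the base axis. Payload 5.4 kg.
Tool frame: the origin (TCP) lies at the very end of the fingers, on their centre line; the grasp point (between the pads) lies 19 mm behind it; z points along the fingers, y is the line along which they close (so a half turn about z gives the same grasp; the last joint's range is limited). The gripper opens to 92 mm and grips with 3 to 60 N. Pads are 20 mm wide; open, the fingers measure 128 mm over their backs; the gripper's body (75 mm by 189 mm) begins 69 mm behind the grasp point.
Start: joints at [60.04, 9.076, 91.501, -0, 79.423, -12.038], TCP at [0.177, 0.547, 0.215] pointing down, gripper open.
Joint ranges: [-166.64, 166.64], [-54.1, 131.32], [10.49, 154.53], [-73.88, 253.88], [9.74, 151.15], [-171.62, 171.62]. Speed limits (degrees/s): [147.25, 147.25, 180, 180, 180, 180].

### API

Orientations are given as a 3x3 rotation matrix whose columns are the frame's x, y, z axes.
In Python, from workcell import robot, vision gives the robot as it stands.
- The arm moves only by the tool apply_moves, never from a script. Its argument "deltas" is a list of rows, each a list of 7 numbers: the shift along the tool's x, y, z in m, then the turn, a rotation vector about the tool's x, y, z in rad, then the closure, from 0 (fully open) to 1 (shut). A call has 1 to 5 rows; each row is the pose to reach, as a shift and turn from the pose commanded when the call began, along the tool's axes at that moment; what a row does not reach only later rows make up. A row lasts 1/10 s, in which the tool goes at most 50 mm and 8.59 degrees, less where a joint would pass 70% of its speed; a pose out of reach is approached as far as the arm can. A call with a gripper value outside its range is refused whole. The fingers move at their own pace and stop on an object; "force" is the grip in N (left out, the last holds). Time passes only in rows, so rows that repeat a pose let the fingers close. It gives the time, the measured TCP pose, the force, the opening and the grip force at its end, in the units of the state.
- robot.observe(): the state, without advancing time (a new reading comes with each control period).
- vision.read_camera(name): name is "scene" or "top" or "wrist"; returns a dict with "img" (420x560x3 uint8, blue, green, red), "intrinsics" (3x3 intrinsics, pixels), "view" (4x4, takes a point from world to camera coordinates). Camera axes: x right, y down, z forward; pixel columns grow to the right and rows downward; lengths in m; the calibration is good to about 2 mm. A picture is of the moment at which its call begins. There is no depth.
- robot.finish_job(): hands the job in; it is judged then, once.
The state is a dict: "time": time; "qpos": joint angles; "dq": joint speeds; "joint_efforts": joint torques, N m; "position": TCP position; "tool_rot": TCP orientation; "force": force on the tool from outside, world axes, zero at the start; "ft_torque": the same for the moment, N m; "width": finger opening in m; "gripper_force": force on a finger pad.
Only numpy, scipy, OpenCV 4.12 (cv2) and the standard library are available. Lean on these libraries where they do the work, as an engineer would, in place of code of your own. Each camera call takes 0.05 s, during which the arm holds its last target. There are 200 camera calls.

## Working session

There is one attempt and no reset: what is moved stays moved. The work goes in short steps, Python scripts to look and compute and a tool call to move; the robot and the scene stay as the last step left them, time stands still between calls to the robot, and variables do not carry over. Pictures are saved under pics/ and viewed, at most 10 in all, crops included, and the job is handed in when it is done.

Besides the shell and the picture viewer there is one more tool, called by a JSON object that holds its "name" and its "arguments". apply_moves: Moves the arm, as the interface text tells. Its arguments: {"type":"object","properties":{"deltas":{"type":"array"},"force":{"type":"number"}},"required":["deltas"]}

```bash
mkdir -p pics
python3 - <<'E'
from workcell import robot, vision
import cv2,numpy as np
np.set_printoptions(precision=4,suppress=True)
for n in("top","scene"):
    d=vision.read_camera(n);cv2.imwrite(f"pics/{n}0.png",d["img"]);print(n,d["intrinsics"],d["view"])
print(robot.observe())
E
```

```text
top [[486.7362   0.     283.6801]
 [  0.     486.7362 210.6085]
 [  0.       0.       1.    ]] [[ 0.072  -0.9974  0.0014 -0.033 ]
 [-0.9706 -0.0704 -0.2301  0.5791]
 [ 0.2296  0.0152 -0.9732  0.988 ]
 [ 0.      0.      0.      1.    ]]
scene [[542.329    0.     281.8424]
 [  0.     542.329  210.7561]
 [  0.       0.       1.    ]] [[ 0.7999  0.6001  0.0106 -0.4372]
 [ 0.51   -0.6702 -0.5392 -0.2209]
 [-0.3165  0.4367 -0.8421  1.199 ]
 [ 0.      0.      0.      1.    ]]
{'time': 0.1, 'qpos': array([ 60.0404,   9.1096,  91.5645,  -0.0017,  79.4244, -12.037 ]), 'dq': array([ 0.019 , -0.071 , -0.1569,  0.0003,  0.0175, -0.014 ]), 'joint_efforts': array([  0.0002, -38.6502, -32.2961,   0.0702,   0.034 ,  -0.0001]), 'position': array([0.1767, 0.5466, 0.2137]), 'tool_rot': array([[-0.9515,  0.3077, -0.0008],
       [ 0.3077,  0.9515, -0.0015],
       [ 0.0003, -0.0017, -1.    ]]), 'force': array([ 0.0385, -0.1467,  0.1834]), 'ft_torque': array([ 0.0045, -0.0701,  0.0066]), 'gripper_force': 0.0, 'width': 0.0920294384077928}
```

View pics/top0.png

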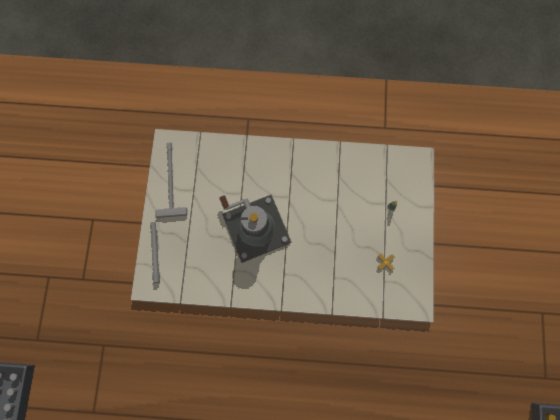

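View pics/scene0.png

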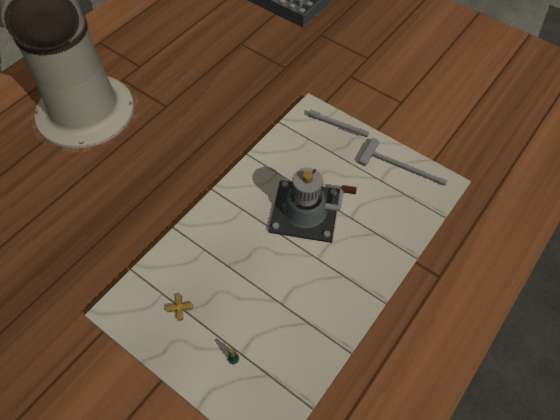

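```bash
cat > h.py <<'E'
import numpy as np
K={"top":(486.7362,283.6801,210.6085),"scene":(542.329,281.8424,210.7561)}
V={"top":np.array([[.072,-.9974,.0014,-.033],[-.9706,-.0704,-.2301,.5791],[.2296,.0152,-.9732,.988]]),
"scene":np.array([[.7999,.6001,.0106,-.4372],[.51,-.6702,-.5392,-.2209],[-.3165,.4367,-.8421,1.199]])}
def plane(k,v,u,w,z):
    f,cx,cy=k; R,t=v[:3,:3],v[:3,3]
    c=-R.T@t; d=R.T@np.array([(u-cx)/f,(w-cy)/f,1]); return c+d*(z-c[2])/d[2]
E
python3 - <<'E'
from h import *
np.set_printoptions(precision=4,suppress=True)
for n,u,w,z in[("top",253,217,.138),("scene",308,176,.138),("top",257,229,.028),("top",222,203,.05),("top",170,213,.03),("top",155,250,.03),("top",170,145,.03)]:print(n,u,w,plane(K[n],V[n],u,w,z))
E
```

```text
top 253 217 [0.5457 0.0684 0.138 ]
scene 308 176 [0.5504 0.0679 0.138 ]
top 257 229 [0.5429 0.0659 0.028 ]
top 222 203 [0.5915 0.1466 0.05  ]
top 170 213 [0.5649 0.2636 0.03  ]
top 155 250 [0.4793 0.286  0.03  ]
top 170 145 [0.7258 0.2839 0.03  ]
```

{"name": "apply_moves", "arguments": {"deltas": [[-0.5,-0.343,-0.045,0,0,0,0],[-0.5,-0.343,-0.045,0,0,0,0],[-0.5,-0.343,-0.045,0,0,0,0],[-0.5,-0.343,-0.045,0,0,0,0],[-0.5,-0.343,-0.045,0,0,0,0]]}}

```text
time: 0.6
position: [0.3297, 0.3478, 0.2329]
tool_rot: [[-0.952, 0.307, -0.0], [0.307, 0.952, -0.0], [0.0, -0.0, -1.0]]
force: [1.5, -0.3, 0.6]
width: 0.0919
gripper_force: 0.0
```

{"name": "apply_moves", "arguments": {"deltas": [[-0.293,-0.201,-0.025,0,0,0,0],[-0.293,-0.201,-0.025,0,0,0,0],[-0.293,-0.201,-0.025,0,0,0,0],[-0.293,-0.201,-0.025,0,0,0,0],[-0.293,-0.201,-0.025,0,0,0,0]]}}

```text
time: 1.1
position: [0.4821, 0.1502, 0.2505]
tool_rot: [[-0.951, 0.308, -0.0], [0.308, 0.951, 0.0], [0.0, 0.0, -1.0]]
force: [0.2, 0.1, -0.4]
width: 0.092
gripper_force: 0.0
```

{"name": "apply_moves", "arguments": {"deltas": [[-0.087,-0.059,-0.008,0,0,0,0],[-0.087,-0.059,-0.008,0,0,0,0],[-0.087,-0.059,-0.008,0,0,0,0],[-0.087,-0.059,-0.008,0,0,0,0]]}}

```text
time: 1.5
position: [0.5461, 0.0683, 0.258]
tool_rot: [[-0.951, 0.31, -0.001], [0.31, 0.951, 0.0], [0.001, 0.0, -1.0]]
force: [-0.1, 0.7, 0.8]
width: 0.0921
gripper_force: 0.0
```

Run:
```python
from workcell import robot, vision
import cv2,numpy as np
np.set_printoptions(precision=4,suppress=True)
d=vision.read_camera("wrist");cv2.imwrite("pics/w1.png",d["img"]);np.savez("w1.npz",K=d["intrinsics"],V=d["view"])
print(d["intrinsics"],d["view"])
d=vision.read_camera("top");cv2.imwrite("pics/t1.png",cv2.resize(d["img"][180:270,200:320],None,fx=5,fy=5,interpolation=2))
o=robot.observe();print(o["position"],o["qpos"],o["force"],o["ft_torque"])
```

```text
[[350.1197   0.     277.5303]
 [  0.     350.1197 217.666 ]
 [  0.       0.       1.    ]] [[ 0.3097  0.9508  0.0007 -0.2346]
 [ 0.9159 -0.2985  0.2682 -0.5208]
 [ 0.2553 -0.0824 -0.9634  0.2986]
 [ 0.      0.      0.      1.    ]]
[0.5452 0.0703 0.2582] [ -5.275    3.8322  92.2676   0.0313  83.9796 -77.4002] [-0.1049 -0.05   -1.1125] [0.0425 0.0676 0.0442]
```

View pics/w1.png

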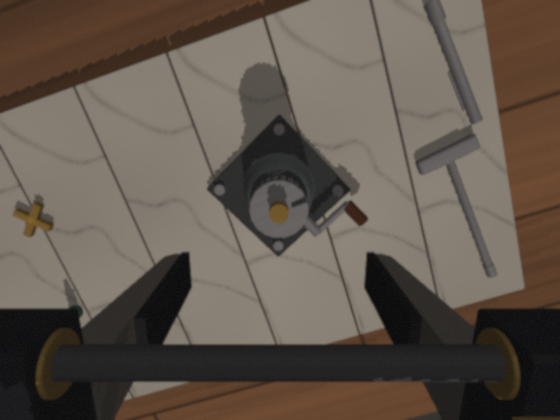

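Run:
```python
from h import *
np.set_printoptions(precision=4,suppress=True)
d=np.load("w1.npz");K=d["K"];k=(K[0,0],K[0,2],K[1,2])
for u,w,z in[(279,213,.138),(279,205,.124),(279,246,.028),(279,129,.028),(219,190,.028),(338,190,.028)]:print(plane(k,d["V"],u,w,z))
import cv2
cv2.imwrite("pics/w1c.png",cv2.resize(cv2.imread("pics/w1.png")[150:270,210:350],None,fx=5,fy=5,interpolation=2))
```

```text
[0.5466 0.07   0.138 ]
[0.5431 0.0711 0.124 ]
[0.6137 0.0487 0.028 ]
[0.483  0.0912 0.028 ]
[0.5266 0.0039 0.028 ]
[0.5694 0.135  0.028 ]
```

View pics/w1c.png

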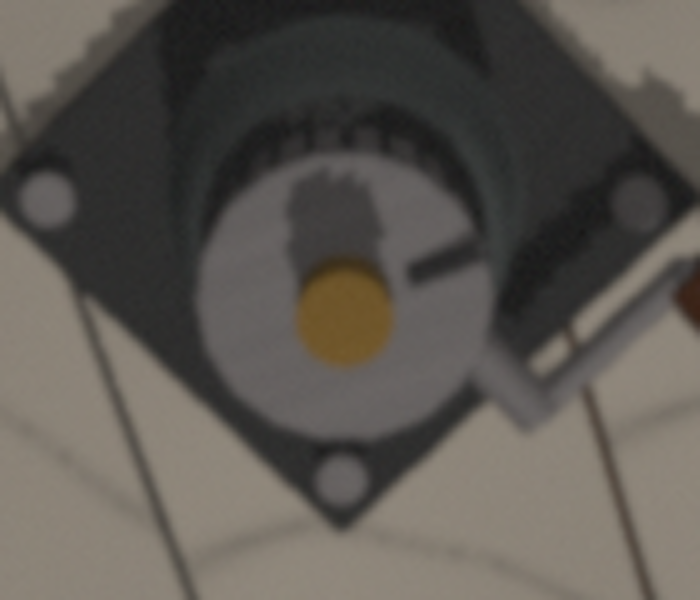

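{"name": "apply_moves", "arguments": {"deltas": [[-0.0017,0.0005,0.05,0,0,0,0],[-0.0017,0.0005,0.1,0,0,0,0],[-0.0017,0.0005,0.14,0,0,0,0],[-0.0017,0.0005,0.168,0,0,0,0],[-0.0017,0.0005,0.168,0,0,0,0]], "force": 50}}

```text
time: 2.1
position: [0.543, 0.0712, 0.0861]
tool_rot: [[-0.952, 0.306, -0.01], [0.306, 0.952, 0.001], [0.01, -0.002, -1.0]]
force: [-0.5, -0.7, 0.7]
width: 0.0923
gripper_force: 0.0
```

```bash
cat > m.py <<'E'
from workcell import robot, vision
import numpy as np,sys
np.set_printoptions(precision=4,suppress=True)
def m(n=6):
    L=[]
    for i in range(n):
        vision.read_camera("top");o=robot.observe();L.append(np.r_[o["force"],o["ft_torque"],o["joint_efforts"][5],o["qpos"][5]])
    L=np.array(L);print(round(o["time"],2),"pos",o["position"],"F",L.mean(0)[:3],"T",L.mean(0)[3:6],"sd",L.std(0)[5],"j6",L.mean(0)[6],L[:,6].std(),"q6",L[-1,7],"yaw",np.degrees(np.arctan2(o["tool_rot"][1,0],o["tool_rot"][0,0])),o["width"],o["gripper_force"])
if __name__=="__main__":m(int(sys.argv[1]) if len(sys.argv)>1 else 6)
E
python3 m.py
python3 - <<'E'
from h import *
d=np.load("w1.npz");K=d["K"];k=(K[0,0],K[0,2],K[1,2])
a,b=[plane(k,d["V"],u,w,.125) for u,w in((292,205),(305.6,199.4))]
c=np.array([.547,.070,.125])
for v in(b-a,b-c):print(np.degrees(np.arctan2(v[1],v[0])))
E
```

```text
2.4 pos [0.5494 0.0694 0.0931] F [-0.0531 -0.1669  0.4028] T [ 0.008  -0.0132 -0.0113] sd 0.03339822694125687 j6 0.0020612129810615443 0.0006033325742589873 q6 -77.42081287025174 yaw 162.10911736955035 0.09237553930513298 0.0
94.98305098573772
93.75907582478014
```

{"name": "apply_moves", "arguments": {"deltas": [[0,0,0,0,0,0,1],[0,0,0,0,0,0,1],[0,0,0,0,0,0,1],[0,0,0,0,0,0,1],[0,0,0,0,0,0,1]], "force": 50}}

```text
time: 2.9
position: [0.5477, 0.0689, 0.0906]
tool_rot: [[-0.951, 0.308, -0.0], [0.308, 0.951, -0.0], [0.0, -0.001, -1.0]]
force: [-4.3, -9.7, 2.8]
width: 0.0542
gripper_force: 5.9
```

```bash
python3 m.py
```

```text
3.2 pos [0.5477 0.0688 0.0906] F [-1.1428 -2.1082  0.738 ] T [-0.3972  0.1965  0.0009] sd 0.04411695782314957 j6 -0.002347664774902114 0.004034319051224115 q6 -77.42457837985825 yaw 162.07882699314467 0.05325339659316433 50.000327825546265
```

{"name": "apply_moves", "arguments": {"deltas": [[0,0,0,0,0,0.08,1],[0,0,0,0,0,0.16,1],[0,0,0,0,0,0.24,1],[0,0,0,0,0,0.32,1],[0,0,0,0,0,0.4,1]]}}

```text
time: 3.7
position: [0.5477, 0.0689, 0.0906]
tool_rot: [[-0.755, 0.656, -0.0], [0.656, 0.755, -0.001], [-0.0, -0.001, -1.0]]
force: [-1.0, -3.7, -0.2]
width: 0.0534
gripper_force: 50.0
```

```bash
python3 m.py 4
```

```text
3.9 pos [0.5477 0.0689 0.0906] F [-2.2645 -3.9352  1.3894] T [-0.5057  0.1997  0.0879] sd 0.03033377565676677 j6 0.27998505102004856 0.20755064029501677 q6 -54.61381982250808 yaw 139.2653442931743 0.052975755885098674 50.00040292739868
```

{"name": "apply_moves", "arguments": {"deltas": [[0,0,0,0,0,0.05,1],[0,0,0,0,0,0.1,1],[0,0,0,0,0,0.15,1],[0,0,0,0,0,0.19,1],[0,0,0,0,0,0.21,1]]}}

```text
time: 4.4
position: [0.5478, 0.0689, 0.0906]
tool_rot: [[-0.604, 0.797, -0.0], [0.797, 0.604, -0.001], [-0.0, -0.0, -1.0]]
force: [-0.9, -3.5, 0.5]
width: 0.0533
gripper_force: 50.0
```

```bash
python3 m.py 1;python3 m.py 4
```

```text
4.45 pos [0.5478 0.0689 0.0906] F [-1.2307 -4.4599 -0.2405] T [-0.7029  0.2128 -0.0935] sd 0.0 j6 -0.026297405711375177 0.0 q6 -42.44877207666845 yaw 127.10326388650599 0.052542586534591824 50.00021159648895
4.65 pos [0.5478 0.0688 0.0906] F [-1.3054 -4.543   1.2159] T [-0.8213  0.2181 -0.0651] sd 0.03201358483947389 j6 -0.050430874252924696 0.04007048720774196 q6 -42.52057883542799 yaw 127.17312171699443 0.05308943290381164 50.000159740448
```

```bash
cat > p.py <<'E'
import sys,cv2,numpy as np
from workcell import vision
d=vision.read_camera("wrist");np.savez(sys.argv[1]+".npz",K=d["intrinsics"],V=d["view"])
cv2.imwrite("pics/%s_full.png"%sys.argv[1],d["img"]);p=d["intrinsics"]@(d["view"][:3]@np.array([.547,.07,.124,1]));u,v=(p[:2]/p[2]).astype(int);print(u,v)
x,y=max(u-90,0),max(v-70,0)
cv2.imwrite("pics/%s.png"%sys.argv[1],cv2.resize(d["img"][y:y+140,x:x+180],None,fx=4,fy=4,interpolation=2));print(x,y)
E
python3 p.py w2
```

```text
278 300
188 230
```

View pics/w2.png

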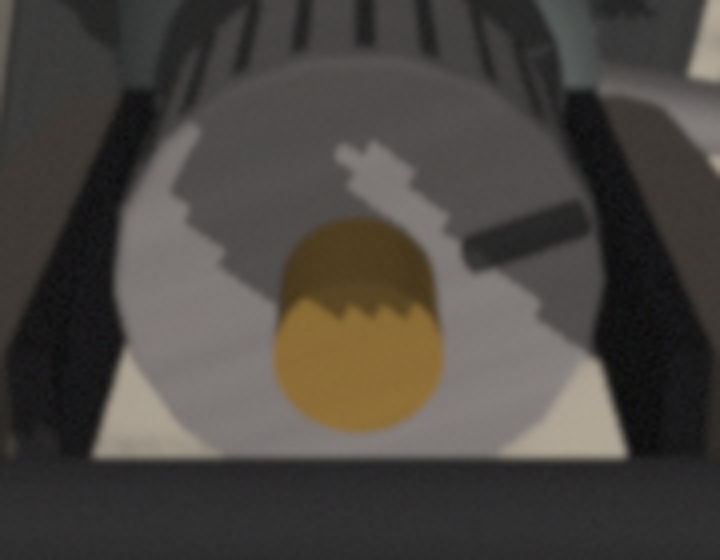

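```bash
cat > rib.py <<'E'
from h import *
import sys
n,x,y,u1,v1,u2,v2=sys.argv[1],*map(float,sys.argv[2:])
d=np.load(n+".npz");K=d["K"];k=(K[0,0],K[0,2],K[1,2])
a,b=[plane(k,d["V"],x+u/4,y+v/4,.1255) for u,v in((u1,v1),(u2,v2))]
print(a,b,[np.degrees(np.arctan2(*(q[1::-1]))) for q in (b-a,b-np.array([.547,.07,0]))])
E
python3 rib.py w2 188 230 475 253 580 217
```

```text
[0.55403276 0.08087538 0.1255    ] [0.56023639 0.09084195 0.1255    ] [np.float64(58.100060297229206), np.float64(57.58101701264068)]
```

{"name": "apply_moves", "arguments": {"deltas": [[0,0,0,0,0,0.02,1],[0,0,0,0,0,0.04,1],[0,0,0,0,0,0.05,1],[0,0,0,0,0,0.05,1],[0,0,0,0,0,0.05,1]]}}

```text
time: 5.2
position: [0.5478, 0.0689, 0.0906]
tool_rot: [[-0.563, 0.826, -0.0], [0.826, 0.563, -0.0], [-0.0, -0.0, -1.0]]
force: [-1.8, -5.5, 0.8]
width: 0.0536
gripper_force: 50.0
```

```bash
python3 m.py 3
```

```text
5.35 pos [0.5478 0.0688 0.0906] F [-1.2441 -4.7996  0.6569] T [-0.8922  0.2209 -0.085 ] sd 0.039925359073522834 j6 -0.09723067050799727 0.00432787829573827 q6 -39.631395197028176 yaw 124.28438884852403 0.053015136471912534 50.00021159648895
```

{"name": "apply_moves", "arguments": {"deltas": [[0,0,0,0,0,0.03,1],[0,0,0,0,0,0.06,1],[0,0,0,0,0,0.08,1],[0,0,0,0,0,0.08,1],[0,0,0,0,0,0.08,1]]}}

```text
time: 5.85
position: [0.5477, 0.0689, 0.0906]
tool_rot: [[-0.496, 0.869, -0.0], [0.869, 0.496, -0.001], [-0.0, -0.0, -1.0]]
force: [-1.3, -5.2, 0.3]
width: 0.0532
gripper_force: 50.0
```

```bash
python3 m.py 3
```

```text
6.0 pos [0.5477 0.0689 0.0906] F [-1.5757 -5.3607  1.134 ] T [-0.9191  0.2585 -0.0364] sd 0.014867437991328747 j6 -0.06334585370495915 0.00019290968049827706 q6 -35.04963596730009 yaw 119.70499291651109 0.05366707204809908 49.99776363372803
```

{"name": "apply_moves", "arguments": {"deltas": [[0,0,0,0,0,0.03,1],[0,0,0,0,0,0.05,1],[0,0,0,0,0,0.05,1],[0,0,0,0,0,0.05,1]]}}

```text
time: 6.4
position: [0.5477, 0.0689, 0.0906]
tool_rot: [[-0.452, 0.892, -0.0], [0.892, 0.452, -0.001], [-0.0, -0.0, -1.0]]
force: [-1.2, -4.8, 0.3]
width: 0.0537
gripper_force: 50.0
```

```bash
python3 m.py 3
```

```text
6.55 pos [0.5477 0.0689 0.0906] F [-1.3857 -4.7315  0.882 ] T [-0.9335  0.2299 -0.0622] sd 0.012473364578562662 j6 -0.03464855602942407 0.00039413029010098086 q6 -32.191243666583254 yaw 116.8505889640049 0.05328073708006839 50.00017583370209
```

{"name": "apply_moves", "arguments": {"deltas": [[0,0,0,0,0,0.02,1],[0,0,0,0,0,0.04,1],[0,0,0,0,0,0.04,1],[0,0,0,0,0,0.04,1]]}}

```text
time: 6.95
position: [0.5478, 0.0689, 0.0906]
tool_rot: [[-0.416, 0.91, -0.0], [0.91, 0.416, -0.001], [-0.0, -0.0, -1.0]]
force: [-1.0, -4.9, 1.5]
width: 0.0532
gripper_force: 50.0
```

```bash
python3 m.py 3
```

```text
7.1 pos [0.5477 0.0689 0.0906] F [-1.6754 -5.0645  0.2482] T [-0.8837  0.2518 -0.0368] sd 0.020316240531490264 j6 -0.004428720276337117 0.00046463619323338946 q6 -29.902234478177284 yaw 114.55922524451758 0.05315508511708655 49.99860227108002
```

{"name": "apply_moves", "arguments": {"deltas": [[0,0,0,0,0,0.03,1],[0,0,0,0,0,0.06,1],[0,0,0,0,0,0.08,1],[0,0,0,0,0,0.08,1]]}}

```text
time: 7.5
position: [0.5478, 0.0689, 0.0906]
tool_rot: [[-0.341, 0.94, -0.0], [0.94, 0.341, -0.001], [-0.0, -0.0, -1.0]]
force: [-1.5, -4.0, 0.2]
width: 0.0531
gripper_force: 50.0
```

```bash
python3 m.py 3
```

```text
7.65 pos [0.5478 0.0689 0.0906] F [-1.3686 -4.9484  0.4101] T [-0.8743  0.1648  0.0539] sd 0.022917731391190133 j6 0.09384241653606296 0.009715299592430095 q6 -25.330041653517046 yaw 109.9918561789351 0.05298045328875885 50.00125229358673
```

{"name": "apply_moves", "arguments": {"deltas": [[0,0,0,0,0,0.02,1],[0,0,0,0,0,0.04,1],[0,0,0,0,0,0.04,1],[0,0,0,0,0,0.04,1]]}}

```text
time: 8.05
position: [0.5478, 0.0689, 0.0906]
tool_rot: [[-0.304, 0.953, -0.0], [0.953, 0.304, -0.001], [-0.001, -0.0, -1.0]]
force: [0.2, -6.9, 1.1]
width: 0.0534
gripper_force: 50.0
```

```bash
python3 m.py 3
```

```text
8.2 pos [0.5478 0.0689 0.0906] F [-1.2185 -4.5152  0.8579] T [-0.8587  0.2243  0.0831] sd 0.016988614685970134 j6 0.11091850232332945 0.0164312281213356 q6 -23.039621408801995 yaw 107.70032147743454 0.05295908921717997 50.000043511390686
```

{"name": "apply_moves", "arguments": {"deltas": [[0,0,0,0,0,0.09,1],[0,0,0,0,0,0.18,1],[0,0,0,0,0,0.26,1],[0,0,0,0,0,0.33,1],[0,0,0,0,0,0.36,1]]}}

```text
time: 8.7
position: [0.5478, 0.0689, 0.0906]
tool_rot: [[0.053, 0.999, -0.0], [0.999, -0.053, -0.001], [-0.001, -0.0, -1.0]]
force: [-2.5, -6.0, 0.1]
width: 0.0531
gripper_force: 50.0
```

```bash
python3 m.py 5
```

```text
8.95 pos [0.5478 0.0689 0.0906] F [-1.0449 -4.769   0.3329] T [-0.9316  0.2489 -0.0391] sd 0.020904365634281104 j6 0.03456139279296622 0.06789613753453437 q6 -2.3938088884243607 yaw 87.05152300197557 0.05366994638593993 50.000168681144714
```

{"name": "apply_moves", "arguments": {"deltas": [[0,0,0,0,0,0.03,1],[0,0,0,0,0,0.06,1],[0,0,0,0,0,0.08,1],[0,0,0,0,0,0.09,1],[0,0,0,0,0,0.09,1]]}}

```text
time: 9.45
position: [0.5478, 0.0689, 0.0906]
tool_rot: [[0.141, 0.99, 0.0], [0.99, -0.141, -0.001], [-0.001, 0.0, -1.0]]
force: [-1.6, -5.2, 0.2]
width: 0.0532
gripper_force: 50.0
```

```bash
python3 m.py 2;python3 m.py 3
```

```text
9.55 pos [0.5478 0.0689 0.0906] F [-1.1373 -5.1596 -0.1289] T [-0.876   0.2344  0.0957] sd 0.001670031722626912 j6 0.14245902188122272 0.004123435355722904 q6 2.741268378861224 yaw 81.92185461926805 0.053088687550527834 49.99649941921234
9.7 pos [0.5478 0.0689 0.0906] F [-1.4426 -5.1238  1.1509] T [-0.8682  0.2627  0.1478] sd 0.026483375754844943 j6 0.1373171852901578 0.0004263836988854679 q6 2.7383019377030204 yaw 81.92379679944152 0.05324333644505884 49.999088644981384
```

{"name": "apply_moves", "arguments": {"deltas": [[0,0,0,0,0,0.01,1],[0,0,0,0,0,0.02,1],[0,0,0,0,0,0.02,1],[0,0,0,0,0,0.02,1]]}}

```text
time: 10.1
position: [0.5478, 0.0689, 0.0906]
tool_rot: [[0.16, 0.987, -0.0], [0.987, -0.16, -0.001], [-0.001, 0.0, -1.0]]
force: [-1.0, -4.7, 0.1]
width: 0.0533
gripper_force: 50.0
```

```bash
python3 m.py 2;python3 m.py 3
```

```text
10.2 pos [0.5478 0.0689 0.0906] F [-1.9225 -4.91    0.0222] T [-0.877   0.2305  0.2442] sd 0.002431278080206073 j6 0.21912791999056935 6.15161843597889e-05 q6 3.881572053105065 yaw 80.78531576535664 0.0531587947183669 50.0080543756485
10.35 pos [0.5478 0.0689 0.0906] F [-0.7238 -4.8708  0.2757] T [-0.9196  0.264   0.2311] sd 0.021353368206054556 j6 0.2201901702210307 0.00018273918587972452 q6 3.8829837900030957 yaw 80.78196083605259 0.053119180675854395 49.99463438987732
```

{"name": "apply_moves", "arguments": {"deltas": [[0,0,0,0,0,0.02,1],[0,0,0,0,0,0.04,1],[0,0,0,0,0,0.05,1],[0,0,0,0,0,0.05,1],[0,0,0,0,0,0.05,1]]}}

```text
time: 10.85
position: [0.5478, 0.069, 0.0906]
tool_rot: [[0.209, 0.978, -0.0], [0.978, -0.209, -0.001], [-0.001, 0.0, -1.0]]
force: [-0.1, -4.3, 0.8]
width: 0.0532
gripper_force: 50.0
```

```bash
python3 m.py 2;python3 m.py 4
```

```text
10.95 pos [0.5478 0.069  0.0906] F [-1.043  -5.027   0.5144] T [-0.8459  0.2107  0.4246] sd 0.01917430210298615 j6 0.41218891739845276 0.002477327361702919 q6 6.760196577530452 yaw 77.90707484017352 0.05372997174453089 50.00429928302765
11.15 pos [0.5478 0.069  0.0906] F [-0.7962 -4.9526  0.2198] T [-0.8548  0.2373  0.4349] sd 0.030480391071574693 j6 0.41327130049467087 0.0022294281798937816 q6 6.758537757332793 yaw 77.91197257452755 0.05306334154367012 49.999154806137085
```

{"name": "apply_moves", "arguments": {"deltas": [[0,0,0,0,0,0.01,1],[0,0,0,0,0,0.01,1],[0,0,0,0,0,0.01,1]]}}

```text
time: 11.45
position: [0.5478, 0.069, 0.0906]
tool_rot: [[0.219, 0.976, 0.0], [0.976, -0.219, -0.001], [-0.001, 0.0, -1.0]]
force: [-1.2, -4.9, 1.4]
width: 0.0536
gripper_force: 50.0
```

```bash
python3 m.py 3; python3 p.py w3
```

```text
11.6 pos [0.5478 0.069  0.0906] F [-0.9958 -4.6858  0.1358] T [-0.832   0.2694  0.4258] sd 0.015164208038586677 j6 0.45205919072031975 0.0006468436297516945 q6 7.32667920337712 yaw 77.34244302283719 0.05341632432189615 49.996994733810425
276 301
186 231
```

View pics/w3.png

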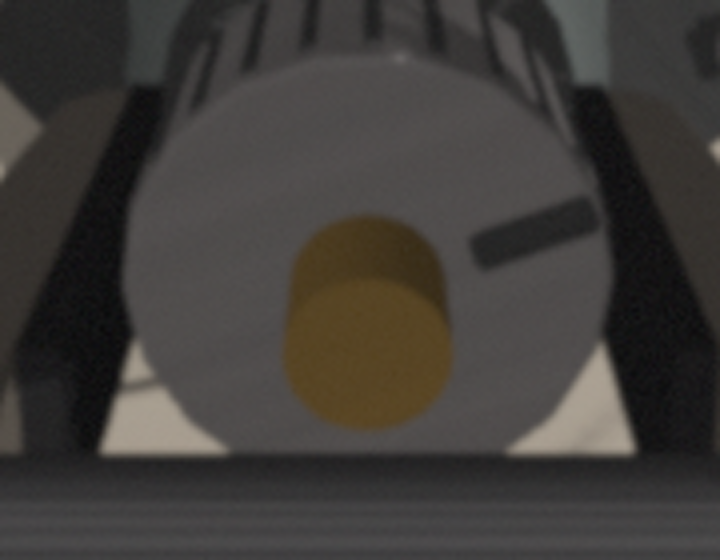

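{"name": "apply_moves", "arguments": {"deltas": [[0,0,0,0,0,-0.08,1],[0,0,0,0,0,-0.16,1],[0,0,0,0,0,-0.24,1],[0,0,0,0,0,-0.32,1],[0,0,0,0,0,-0.4,1]]}}

```text
time: 12.15
position: [0.5478, 0.0689, 0.0906]
tool_rot: [[-0.18, 0.984, 0.0], [0.984, 0.18, -0.0], [-0.0, 0.0, -1.0]]
force: [-1.7, -4.9, 0.4]
width: 0.0534
gripper_force: 50.0
```

{"name": "apply_moves", "arguments": {"deltas": [[0,0,0,0,0,-0.08,1],[0,0,0,0,0,-0.16,1],[0,0,0,0,0,-0.24,1],[0,0,0,0,0,-0.32,1],[0,0,0,0,0,-0.4,1]]}}

```text
time: 12.65
position: [0.5478, 0.0688, 0.0906]
tool_rot: [[-0.549, 0.836, -0.0], [0.836, 0.549, -0.0], [-0.0, -0.0, -1.0]]
force: [-1.4, -4.9, 0.9]
width: 0.0531
gripper_force: 50.0
```

{"name": "apply_moves", "arguments": {"deltas": [[0,0,0,0,0,-0.08,1],[0,0,0,0,0,-0.16,1],[0,0,0,0,0,-0.24,1],[0,0,0,0,0,-0.32,1],[0,0,0,0,0,-0.38,1]]}}

```text
time: 13.15
position: [0.5477, 0.0689, 0.0906]
tool_rot: [[-0.82, 0.573, -0.0], [0.573, 0.82, -0.001], [0.0, -0.001, -1.0]]
force: [-2.3, -5.0, 1.0]
width: 0.0528
gripper_force: 50.0
```

{"name": "apply_moves", "arguments": {"deltas": [[0,0,0,0,0,0,1],[0,0,0,0,0,0,1]]}}

```text
time: 13.35
position: [0.5477, 0.0689, 0.0906]
tool_rot: [[-0.818, 0.575, -0.0], [0.575, 0.818, -0.001], [-0.0, -0.001, -1.0]]
force: [-2.5, -4.7, 1.1]
width: 0.0533
gripper_force: 50.0
```

```bash
python3 m.py 4; python3 p.py w4
```

```text
13.55 pos [0.5477 0.0689 0.0906] F [-1.5443 -5.6022  1.1078] T [-0.8985  0.2572  0.0622] sd 0.034623467589683196 j6 0.037674666673410684 0.0011649527191531423 q6 -60.23063365868035 yaw 144.8881713416809 0.05314642256150246 50.001248717308044
278 301
188 231
```

{"name": "apply_moves", "arguments": {"deltas": [[0,0,0,0,0,-0.03,1],[0,0,0,0,0,-0.03,1],[0,0,0,0,0,-0.03,0],[0,0,0,0,0,-0.03,0],[0,0,0,0,0,-0.03,0]]}}

```text
time: 14.1
position: [0.548, 0.0698, 0.0907]
tool_rot: [[-0.835, 0.55, 0.0], [0.55, 0.835, 0.001], [0.0, 0.001, -1.0]]
force: [0.4, 0.2, 0.0]
width: 0.0753
gripper_force: 0.0
```

{"name": "apply_moves", "arguments": {"deltas": [[0,0,0,0,0,0,0],[0,0,0,0,0,0,0],[0,0,0,0,0,0,0],[0,0,0,0,0,0,0]]}}

```text
time: 14.5
position: [0.5478, 0.0692, 0.0906]
tool_rot: [[-0.835, 0.55, 0.0], [0.55, 0.835, 0.0], [0.0, 0.0, -1.0]]
force: [0.4, -0.3, -0.4]
width: 0.0918
gripper_force: 0.0
```

```bash
python3 m.py 2; python3 p.py w5
```

```text
14.6 pos [0.5478 0.0692 0.0907] F [ 0.0571  0.2587 -0.1749] T [ 0.0105 -0.0261 -0.0467] sd 0.013897294584028124 j6 7.435232419084059e-05 5.6607382248330396e-06 q6 -61.95329266518691 yaw 146.60285935902078 0.09208422762839619 0.0
277 301
187 231
```

View pics/w5.png

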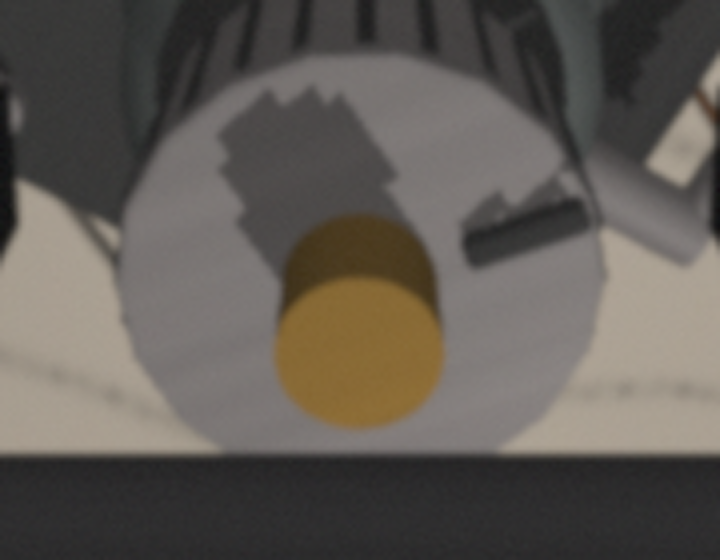

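Fingers open, ring standing by itself; rib at crop (473,250)–(582,215), barely shifted. I check its angle against the touch picture and lift off.

{"name": "apply_moves", "arguments": {"deltas": [[0,0,-0.03,0,0,0,0],[0,0,-0.07,0,0,0,0],[0,0,-0.11,0,0,0,0],[0,0,-0.14,0,0,0,0],[0,0,-0.14,0,0,0,0]]}}

```text
time: 15.15
position: [0.5508, 0.069, 0.2363]
tool_rot: [[-0.835, 0.55, 0.01], [0.55, 0.835, -0.001], [-0.009, 0.005, -1.0]]
force: [-0.3, -0.2, 0.3]
width: 0.0917
gripper_force: 0.0
```

```bash
python3 rib.py w3 186 231 483 252 590 215; python3 rib.py w5 187 231 473 250 582 215; python3 m.py 2; python3 p.py w6
```

```text
[0.56037276 0.0713234  0.1255    ] [0.57222412 0.07308308 0.1255    ] [np.float64(8.44549913764322), np.float64(6.9685500912304885)]
[0.54962209 0.08219243 0.1255    ] [0.55249518 0.09395909 0.1255    ] [np.float64(76.27847082337816), np.float64(77.08224943275715)]
15.25 pos [0.548  0.0691 0.2309] F [ 0.5227  0.6098 -0.7142] T [-0.0044  0.0379 -0.0122] sd 0.005715448061430756 j6 0.0004379021902423119 9.862725164566655e-05 q6 -61.952326371475074 yaw 146.60635148422156 0.09200189740710182 0.0
277 215
187 145
```

View pics/w6_full.png

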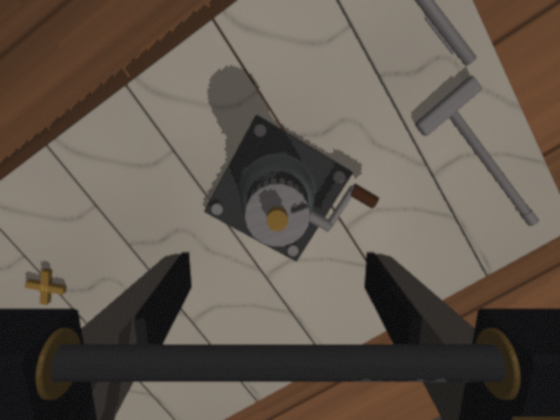

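```bash
python3 -c "
from workcell import robot
print(robot.finish_job())"
```

```text
the job is handed in; nothing more can be done
None
```

I turned the ring clockwise to a firm touch of about 0.45 N m, backed it off two clicks and released it. By the camera it went back about 69°, roughly 8° of which was the press past the touch click. The tools were left alone, the arm is clear of the mill, and the job was handed in at about 15 s; no verdict came back.

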